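# Spirit level from the pigeonhole to its holder

## Robot

A 6-joint arm with a two-finger parallel gripper is mounted at the origin on the work surface. World frame = base frame: x ahead of the robot, y to its left, z up, the work surface at z = 0. Lengths are in mm, angles in degrees, forces in N, time in s.
With the tool pointing down it reaches from about 275 to 850 mm from the base axis. Payload 5.2 kg.
Tool frame: the origin (TCP) lies between the finger pads; the fingertips stand 22 mm ahead of it and the grasp point (between the pads) lies 3 mm ahead of it; z points along the fingers, y is the direction in which the jaws open and shut (so a half turn about z gives the same grasp; the last joint's range is limited). The gripper opens to 85 mm and grips with 20 to 120 N. Pads are 22 mm wide; open, the fingers measure 114 mm over their backs; the gripper's body (76 mm by 85 mm) begins 54 mm behind the grasp point. The pads swing forward as they close: fully open they stand 13 mm farther back than shut.
Start: joints at [56.792, 14.817, 87.949, -0, 77.235, -11.62], TCP at [202.35, 511.429, 253.31] pointing down, gripper open.
Joint ranges: [-179.93, 179.93], [-52.35, 119.4], [10.71, 147.94], [-69.91, 249.91], [12.55, 155.21], [-178.61, 178.61]. Speed limits (degrees/s): [147.25, 147.25, 180, 180, 180, 180].

## Interface

Orientations are given as a 3x3 rotation matrix whose columns are the frame's x, y, z axes.
In Python, from station import ctrl gives the robot as it stands. The module is installed in compiled form; this text tells all that it offers.
- The arm moves only by the tool jog_arm, never from a script. Its argument "rows" is a list of rows, each an object of numbers: "ax", "ay", "az": the turn, a rotation vector about the tool's x, y, z in units of 6 degrees (1.0 is 6 degrees); "tx", "ty", "tz": the shift along the tool's x, y, z in units of 25 mm (1.0 is 25 mm); "hand": the gripper's target within -1 to 1 (shut at 1, half-way at 0, fully open at -1). In form: [{"ax": .., "ay": .., "az": .., "tx": .., "ty": .., "tz": .., "hand": ..}, ...]. A call has 1 to 8 rows; each row shifts and turns the pose as measured when the row begins, along the tool's axes as they then stand; what a row does not reach is not made up. A row lasts 1/8 s, in which the tool goes at most 62.5 mm and 10.7 degrees, less where a joint would pass 70% of its speed; a pose out of reach is approached as far as the arm can. A call is refused whole if a number of a shift passes 1 or a number of a turn 1, either way. A call with a gripper value outside its range is refused whole. The fingers move at their own pace and stop on an object; the grip force is fixed at half the most. Time passes only in rows, so rows that do not move let the fingers close. It gives the time, the measured TCP pose, the force and the opening at its end, in the units of the state.
- ctrl.state(): the state, without advancing time (a new reading comes with each control period).
- ctrl.read_camera(name): name is "scene" or "top" or "wrist"; returns a dict with "img" (400x640x3 uint8, red, green, blue), "mtx" (3x3 intrinsics, pixels), "R" (3x3) and "t" (3): a world point X has camera coordinates R X + t; the wrist camera has in their place "tool_from_camera" (4x4, takes a point from camera to tool coordinates, whose origin is the TCP and whose axes are the flange's). Camera axes: x right, y down, z forward; pixel columns grow to the right and rows downward; lengths in mm; the calibration is good to about 2 mm. The wrist camera is an equidistant fisheye: a pixel r from the principal point sees the ray r / f radians off the axis. A picture is of the moment at which its call begins: read the wrist's pose just before it. There is no depth.
- ctrl.finish_job(): hands the job in, once; it reports no verdict.
The state is a dict: "time_s": time; "joints": joint angles; "joint_velocities": joint speeds; "joint_efforts": joint torques, N m; "position": TCP position; "tcp_rot": TCP orientation; "wrist_force": force on the tool from outside, world axes, zero at the start; "ft_torque": the same for the moment, N m; "gripper_width": opening from 0.0 (shut) to 1.0 (fully open).
Only numpy, scipy, OpenCV 4.12 (cv2) and the standard library are available. Lean on these libraries where they do the work, as an engineer would, in place of code of your own. Each camera call takes 0.05 s, during which the arm holds its last target. There are 200 camera calls.

## Task

Put the yellow spirit level away in the blue holder. Only its end sticks out of the pigeonhole: draw it out by that end, put it down upright on the black mat and let go, then take it again round its middle and lower it gently into the holder until it sits on the holder's floor with one end in each cup. Leave the wooden offcut in the next bay where it is.

Things in the scene. Friction and masses are not known exactly. Their poses are not given: they have to be found in the camera images.
- level_mid (a point): centre of the yellow spirit level, black ends: bar 180 mm long (x), 30 wide (y), 40 high (z), 0.22 kg, same either way round. Starts upright on the bench, its -x end (towards the robot) 55-65 mm out of a 90 mm wide bay of a low wooden pigeonhole, the rest under its roof (top 54 mm above bench). Free once drawn 130 mm along its -x. The offcut's bay is 100 mm to one side.
- mat_top (a point): centre of the top face of the black rubber mat, fixed flat on the bench: 190 mm (x) by 170 mm (y), 3 mm thick. The level's ends may overhang it.
- holder_seat (a point): centre of the blue fixed holder's inner floor, 8 mm above the bench; x along the holder. A cup at each end, walls 50 mm high above the floor, 10 mm thick. Inside: 206 mm long, 52 mm wide. Cup side walls reach 58 mm in from each end, so the middle 90 mm is open at both sides for fingers; a grip near the level's end strikes the walls.
- offcut_mid (a point): centre of a bare brown wooden offcut of the level's size (180 x 30 x 40 mm), sticking out of the other bay of the pigeonhole; to be left there.
There are look-alikes about, which are no part of the job. There is more than one size of the part that bears level_mid; the job needs the larger. Of the things shaped like the part that bears holder_seat, the blue one is meant.

How it is judged (in metres and radians):
On the way:
1. the level stands upright on the mat, let go and at rest (horizontal distance between level_mid and mat_top below 0.06 m and height (world z) of level_mid below 0.031 m and angle between level_mid's own z axis and vertical below 0.17 rad and contact force between level and the fingers below 0.1 N and linear speed of level below 0.02 m/s), for 0.2 s.
At the end, for the whole second after the job is handed in: The level lies upright on the holder's floor, let go and at rest: centre within 20 mm of the holder's (from above) and at most 26 mm over its floor, within 11 degrees of the holder's line, tilted under 10 degrees; the offcut is within 40 mm of its start (horizontal distance between level_mid and holder_seat below 0.02 m and z of level_mid in the frame of holder_seat below 0.026 m and angle between the x axis of level_mid and the x axis of holder_seat, either way round below 0.2 rad and angle between level_mid's own z axis and vertical below 0.17 rad and linear speed of level below 0.02 m/s and distance of offcut_mid from where it was at the start of the episode below 0.04 m); the robot touches nothing.
It fails at once if the offcut is moved by more than 40 mm (distance of offcut_mid from where it was at the start of the episode above 0.04 m).
It fails at once if the level is dropped or thrown into the holder (faster than 0.6 m/s within 70 mm of its seat) (distance between level_mid and holder_seat below 0.07 m and linear speed of level above 0.6 m/s).
It also fails if it takes over 64 s, if anything falls off the work surface, if the arm or the gripper's body presses on something with over 40 N, if the wrist force passes 120 N, or if a joint passes its speed limit or range.

## Working session

There is one attempt and no reset: what is moved stays moved. The work goes in short steps, Python scripts to look and compute and a tool call to move; the robot and the scene stay as the last step left them, time stands still between calls to the robot, and variables do not carry over. Pictures are saved under pics/ and viewed, about 8 in all and at most 12, crops included, and the job is handed in when it is done.

Besides the shell and the picture viewer there is one more tool, called as a command line: name --argument value ..., lists and objects as JSON in quotes. jog_arm: Moves the arm, as the interface text tells. Its arguments: {"type":"object","properties":{"rows":{"type":"array"}},"required":["rows"]}

```bash
mkdir -p pics
python3 - <<'E'
from station import ctrl
import cv2,numpy as np
s=ctrl.state();print(s['time_s'],s['position'],np.round(s['tcp_rot'],3).tolist(),s['gripper_width'])
for n in('top','scene'):
    c=ctrl.read_camera(n);np.savez(f'pics/{n}.npz',**c);cv2.imwrite(f'pics/{n}0.png',c['img'][:,:,::-1]);print(n,c['mtx'].tolist(),np.round(c['R'],4).tolist(),c['t'])
E
```

```text
0.0 [202.07865031 511.00224014 252.4687455 ] [[-0.93, 0.368, -0.001], [0.368, 0.93, -0.002], [0.0, -0.002, -1.0]] 0.9974708967756715
top [[491.4565410712999, 0.0, 323.08365723384304], [0.0, 491.4565410712999, 197.4462886555643], [0.0, 0.0, 1.0]] [[0.0174, -0.9998, 0.0118], [-0.996, -0.0184, -0.0879], [0.0881, -0.0102, -0.9961]] [ -10.77656936  586.0527836  1378.07178952]
scene [[455.78647724120947, 0.0, 321.91073504815176], [0.0, 455.78647724120947, 199.9401066288471], [0.0, 0.0, 1.0]] [[0.7604, 0.6494, -0.0095], [0.3453, -0.4166, -0.8409], [-0.55, 0.6362, -0.5411]] [-450.09572758 -160.13221181 1671.1000706 ]
```

View pics/top0.png

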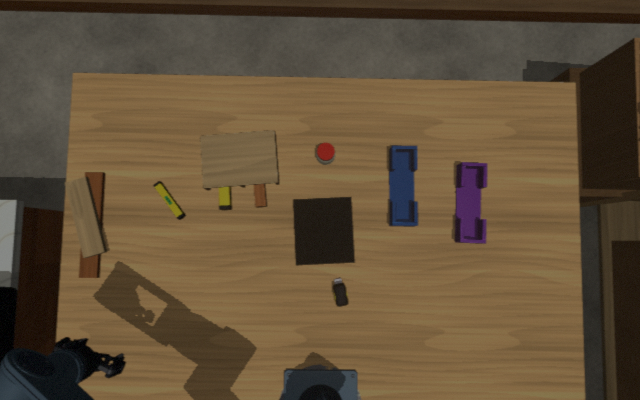

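View pics/scene0.png

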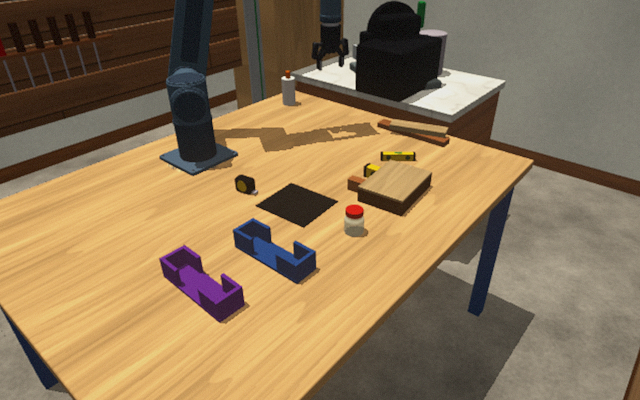

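Candidates in the top image:
- Level: the bar in the pigeonhole (224,197), or the loose, smaller one (169,200). By the description it is the one in the bay.
- Offcut: (260,195), to be left alone.
- Holder: blue (403,186) or purple (471,203). Blue is meant.
- Mat: (323,231).

Next is one close crop to check this, plus the colour segmentation.

```bash
cat > h.py <<'E'
import numpy as np,cv2
def cam(n):
    return dict(np.load(f'pics/{n}.npz'))
def w(c,uv,z):  # pixels -> world at height z
    uv=np.atleast_2d(np.float64(uv));d=np.c_[uv,np.ones(len(uv))]@np.linalg.inv(c['mtx']).T@c['R']
    o=-c['R'].T@c['t'];return o+d*((z-o[2])/d[:,2])[:,None]
def px(c,X):
    p=np.atleast_2d(X)@c['R'].T+c['t'];p=p@c['mtx'].T;return p[:,:2]/p[:,2:]
E
python3 - <<'E'
from h import *
c=cam('top');im=c['img'];h=cv2.cvtColor(im,cv2.COLOR_RGB2HSV)
a=cv2.resize(im[120:225,145:290],None,fx=5.4,fy=5.4,interpolation=cv2.INTER_CUBIC)
cv2.imwrite('pics/crop1.png',a[:,:,::-1])
def big(m,x0,x1,y0,y1,name,z):
    mm=np.zeros_like(m);mm[y0:y1,x0:x1]=m[y0:y1,x0:x1]
    n,l,st,ce=cv2.connectedComponentsWithStats(mm);k=1+np.argmax(st[1:,4])
    p=np.argwhere(l==k)[:,::-1].astype(np.float32);P=w(c,p,z)[:,:2].astype(np.float32)
    print(name,st[k],'rect world@z',z,cv2.minAreaRect(P))
H,S,V=h[...,0],h[...,1],h[...,2]
print(im[231,323],im[186,403],im[197,224],im[195,260],im[220,370])
big(((V<60)).astype(np.uint8),285,365,190,275,'mat',3)
big(((H>100)&(H<125)&(S>100)).astype(np.uint8),380,425,135,235,'holder',58)
big(((H>100)&(H<125)&(S>100)).astype(np.uint8),380,425,135,235,'holder',30)
big(((H>23)&(H<35)&(S>170)).astype(np.uint8),210,240,180,215,'level yellow',40)
big(((H>23)&(H<35)&(S>170)).astype(np.uint8),145,195,170,225,'small yellow',20)
E
```

```text
[32 29 18] [38 54 83] [135 126  34] [104  65  37] [112  88  57]
mat [ 293  197   61   68 3778] rect world@z 3 ((493.22576904296875, -2.2766647338867188), (187.81460571289062, 168.13929748535156), 3.5562338829040527)
holder [ 390  146   27   80 1648] rect world@z 58 ((622.16162109375, -223.20672607421875), (223.31314086914062, 73.17684173583984), 0.04398680850863457)
holder [ 390  146   27   80 1648] rect world@z 30 ((625.4338989257812, -228.07046508789062), (227.88963317871094, 74.67650604248047), 0.043986499309539795)
level yellow [219 187  12  19 198] rect world@z 40 ((584.0494384765625, 278.1255798339844), (51.15508270263672, 30.95281410217285), 2.0619919300079346)
small yellow [155 183  28  34 266] rect world@z 20 ((572.7506713867188, 441.7289733886719), (111.197998046875, 22.288726806640625), 38.12471389770508)
```

View pics/crop1.png

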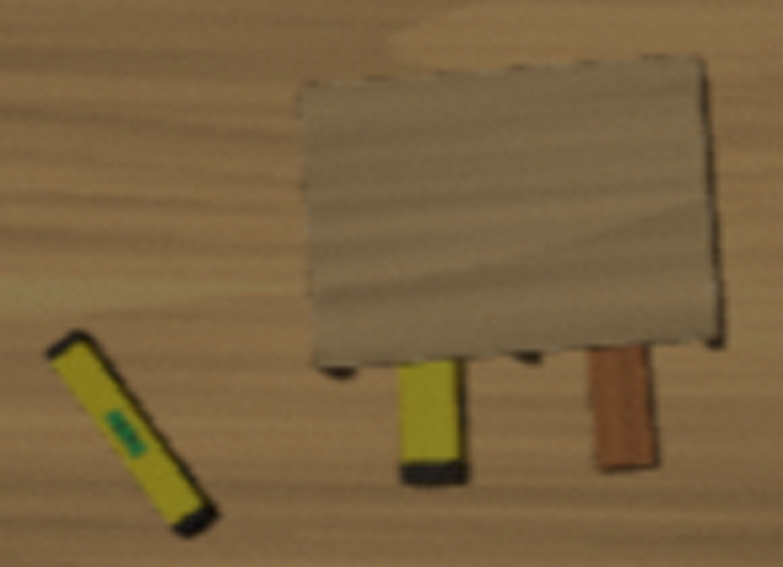

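The crop confirms it. The target is the wide yellow bar sticking out of the bay, black cap near crop (434,473). The offcut is at (625,410), and the small loose level is at left. Now for positions and the first approach.

```bash
cat >> h.py <<'E'
from scipy.spatial.transform import Rotation as Ro
def plan(pos,yaw,ctrl):
    """remaining tool move to TCP pos, tool down, with tool x at world yaw (deg): shifts in 25 mm, turn units of 6 deg"""
    s=ctrl.state();R=np.array(s['tcp_rot']);a=np.radians(yaw);x=np.array([np.cos(a),np.sin(a),0]);z=np.array([0,0,-1.])
    T=np.c_[x,np.cross(z,x),z];rv=np.degrees(Ro.from_matrix(R.T@T).as_rotvec())/6
    d=np.array(pos)-s['position']
    print('t',round(s['time_s'],2),'pos',np.round(s['position'],1),'w',round(s['gripper_width'],3),'F',np.round(s['wrist_force'],1),'joints',np.round(s['joints'],0))
    print('shift now-frame',np.round(R.T@d/25,2),'in final frame',np.round(T.T@d/25,2),'turn',np.round(rv,2))
E
python3 - <<'E'
from h import *
from station import ctrl
c=cam('top');f=lambda p:np.array(p)/5.4+[145,120]-.4
print('level TL,TR,BL,BR@40',np.round(w(c,f([(398,362),(452,360),(402,464),(460,462)]),40),0)[:,:2].tolist())
print('cap top front?@40, bottom@0',np.round(w(c,f([(434,478)]),40),0),np.round(w(c,f([(434,486)]),0),0))
print('roof @54',np.round(w(c,f([(300,84),(700,60),(718,338),(318,366)]),54),0)[:,:2].tolist())
print('offcut @40',np.round(w(c,f([(588,348),(645,346),(655,465),(598,470)]),40),0)[:,:2].tolist())
plan([545,270,250],180,ctrl)
E
```

```text
level TL,TR,BL,BR@40 [[610.0, 297.0], [612.0, 268.0], [557.0, 293.0], [558.0, 262.0]]
cap top front?@40, bottom@0 [[550. 276.  40.]] [[548. 283.   0.]]
roof @54 [[754.0, 350.0], [771.0, 142.0], [624.0, 128.0], [606.0, 335.0]]
offcut @40 [[619.0, 197.0], [621.0, 168.0], [559.0, 161.0], [555.0, 190.0]]
t 0.1 pos [202.1 511.1 252.6] w 1.001 F [-0.7  0.1 -0.9] joints [ 57.  15.  88.  -0.  77. -12.]
shift now-frame [-16.3   -3.92   0.1 ] in final frame [-13.72  -9.64   0.1 ] turn [-0.01 -0.01 -3.6 ]
```

jog_arm --rows '[{"tx": -1, "ty": -0.3, "az": -0.55}, {"tx": -1, "ty": -0.3, "az": -0.55}, {"tx": -1, "ty": -0.4, "az": -0.55}, {"tx": -1, "ty": -0.5, "az": -0.55}, {"tx": -1, "ty": -0.5, "az": -0.55}, {"tx": -1, "ty": -0.6, "az": -0.55}, {"tx": -1, "ty": -0.7, "az": -0.55}, {"tx": -1, "ty": -0.8, "az": -0.55}]'

```text
invalid input
```

Run:
```python
from h import *
from station import ctrl
plan([500,275,200],185,ctrl)
c=ctrl.read_camera('wrist');print(np.round(c['tool_from_camera'],3).tolist(),c['mtx'].tolist())
```

```text
t 0.1 pos [202.1 511.1 252.6] w 1.001 F [-0.7  0.1 -0.9] joints [ 57.  15.  88.  -0.  77. -12.]
shift now-frame [-14.55  -4.39   2.1 ] in final frame [-11.05 -10.44   2.1 ] turn [-0.01 -0.01 -4.43]
[[-0.0, -0.954, -0.3, 76.976], [1.0, -0.0, -0.001, 0.677], [0.001, -0.3, 0.954, -119.914], [0.0, 0.0, 0.0, 1.0]] [[309.70691628693146, 0.0, 319.1901409087211], [0.0, 309.70691628693146, 196.11936848135267], [0.0, 0.0, 1.0]]
```

jog_arm --rows '[{"ax": 0, "ay": 0, "az": -0.55, "tx": -1, "ty": -0.3, "tz": 0, "hand": -1}, {"ax": 0, "ay": 0, "az": -0.55, "tx": -1, "ty": -0.3, "tz": 0, "hand": -1}, {"ax": 0, "ay": 0, "az": -0.55, "tx": -1, "ty": -0.4, "tz": 0, "hand": -1}, {"ax": 0, "ay": 0, "az": -0.55, "tx": -1, "ty": -0.5, "tz": 0, "hand": -1}, {"ax": 0, "ay": 0, "az": -0.55, "tx": -1, "ty": -0.5, "tz": 0, "hand": -1}, {"ax": 0, "ay": 0, "az": -0.55, "tx": -1, "ty": -0.6, "tz": 0, "hand": -1}, {"ax": 0, "ay": 0, "az": -0.55, "tx": -1, "ty": -0.7, "tz": 0, "hand": -1}, {"ax": 0, "ay": 0, "az": -0.55, "tx": -1, "ty": -0.8, "tz": 0, "hand": -1}]'

```text
time_s: 1.15
position: [387.2, 373.5, 249.8]
tcp_rot: [[-0.995, -0.104, -0.005], [-0.104, 0.995, -0.004], [0.006, -0.004, -1.0]]
wrist_force: [0.2, 0.1, 0.1]
gripper_width: 0.999
```

Run:
```python
from h import *
from station import ctrl
plan([500,275,200],185,ctrl)
```

```text
t 1.15 pos [387.2 373.5 249.8] w 0.999 F [0.2 0.1 0.1] joints [ 32.  14.  90.  -0.  77. -64.]
shift now-frame [-4.09 -4.38  1.99] in final frame [-4.15 -4.32  1.99] turn [-0.04 -0.05  0.16]
```

jog_arm --rows '[{"ax": 0, "ay": 0, "az": 0, "tx": -0.7, "ty": -0.75, "tz": 0.3, "hand": -1}, {"ax": 0, "ay": 0, "az": 0, "tx": -0.7, "ty": -0.75, "tz": 0.3, "hand": -1}, {"ax": 0, "ay": 0, "az": 0, "tx": -0.7, "ty": -0.75, "tz": 0.3, "hand": -1}, {"ax": 0, "ay": 0, "az": 0.05, "tx": -0.7, "ty": -0.75, "tz": 0.3, "hand": -1}, {"ax": 0, "ay": 0, "az": 0.05, "tx": -0.7, "ty": -0.75, "tz": 0.3, "hand": -1}, {"ax": -0.02, "ay": -0.03, "az": 0.05, "tx": -0.7, "ty": -0.75, "tz": 0.3, "hand": -1}, {"ax": 0, "ay": 0, "az": 0, "tx": 0, "ty": 0, "tz": 0, "hand": -1}]'

```text
time_s: 2.02
position: [507.0, 266.4, 200.8]
tcp_rot: [[-0.996, -0.085, -0.006], [-0.085, 0.996, -0.003], [0.006, -0.003, -1.0]]
wrist_force: [-0.5, -0.2, 0.1]
gripper_width: 1.002
```

```bash
cat >> h.py <<'E'
def wrist(ctrl,name):
    s=ctrl.state();c=ctrl.read_camera('wrist');c['pos']=s['position'];c['rot']=s['tcp_rot']
    np.savez(f'pics/{name}.npz',**c);cv2.imwrite(f'pics/{name}.png',c['img'][:,:,::-1]);return c
def ww(c,uv,z):
    uv=np.atleast_2d(np.float64(uv));K=c['mtx'];p=(uv-K[:2,2])/K[0,0];r=np.linalg.norm(p,axis=1)[:,None]+1e-12
    d=np.c_[p/r*np.sin(r),np.cos(r)];M=c['tool_from_camera'];R=np.array(c['rot'])
    D=d@M[:3,:3].T@R.T;o=R@M[:3,3]+c['pos'];return o+D*((z-o[2])/D[:,2])[:,None]
E
python3 - <<'E'
from h import *
from station import ctrl
wrist(ctrl,'w1');plan([575,278,60],185,ctrl)
E
```

```text
t 2.08 pos [506.4 267.1 201.2] w 1.003 F [-1.   0.1 -0.7] joints [ 17.  20.  89.  -0.  72. -78.]
shift now-frame [-2.81  0.21  5.63] in final frame [-2.77  0.2   5.65] turn [-0.02 -0.06 -0.01]
```

View pics/w1.png

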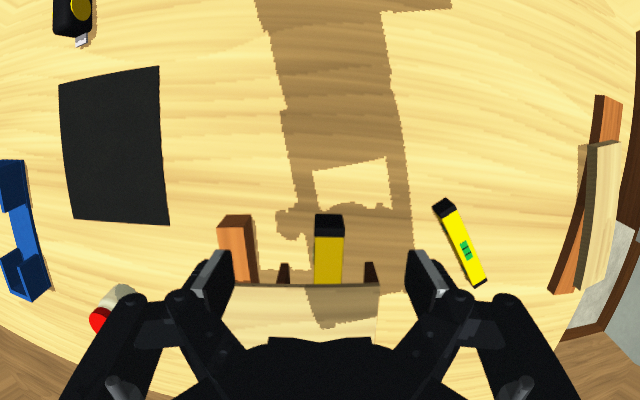

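The wrist view shows the level's yellow top at (329,260), with its edges at columns 315–343 and its cap starting at row 214. The offcut is at (238,250).

Run:
```python
from h import *
c=cam('w1')
im=c['img'];h=cv2.cvtColor(im,cv2.COLOR_RGB2HSV)
for r in (242,262,280):
    m=np.where((h[r,300:360,1]>150)&(h[r,300:360,0]>20)&(h[r,300:360,0]<35)&(h[r,300:360,2]>120))[0]+300
    print(r,m.min(),m.max(),np.round(ww(c,[(m.min()-.5,r),(m.max()+.5,r),((m.min()+m.max())/2,r)],40)[:,:2],1).tolist())
print(im[208:245:2,329].tolist())
print('tip',np.round(ww(c,[(329,214)],0),1),np.round(ww(c,[(329,222)],40),1),np.round(ww(c,[(329,236)],40),1))
```

```text
242 314 343 [[565.9, 265.7], [563.4, 295.8], [564.6, 280.7]]
262 313 342 [[589.0, 266.5], [586.4, 297.4], [587.6, 281.9]]
280 313 341 [[611.1, 268.2], [608.6, 299.0], [609.8, 283.5]]
[[205, 168, 100], [157, 126, 76], [147, 116, 68], [36, 29, 22], [8, 7, 13], [11, 10, 12], [12, 13, 13], [8, 11, 10], [5, 4, 9], [7, 9, 12], [20, 20, 22], [26, 24, 25], [21, 21, 23], [18, 17, 18], [54, 44, 16], [196, 164, 1], [197, 167, 6], [196, 166, 3], [198, 165, 7]]
tip [[549.4 280.8   0. ]] [[543.  279.1  40. ]] [[558.  280.6  40. ]]
```

jog_arm --rows '[{"ax": 0, "ay": 0, "az": 0.05, "tx": -0.6, "ty": 0.06, "tz": 0.7, "hand": -1}, {"ax": 0, "ay": -0.03, "az": 0.05, "tx": -0.6, "ty": 0.06, "tz": 0.7, "hand": -1}, {"ax": -0.02, "ay": -0.03, "az": 0.05, "tx": -0.6, "ty": 0.07, "tz": 0.7, "hand": -1}, {"ax": 0, "ay": 0, "az": 0, "tx": -0.6, "ty": 0.07, "tz": 0.7, "hand": -1}, {"ax": 0, "ay": 0, "az": 0, "tx": -0.5, "ty": 0.07, "tz": 0.7, "hand": -1}, {"ax": 0, "ay": 0, "az": 0, "tx": 0, "ty": 0, "tz": 0.7, "hand": -1}, {"ax": 0, "ay": 0, "az": 0, "tx": 0, "ty": 0, "tz": 0.6, "hand": -1}, {"ax": 0, "ay": 0, "az": 0, "tx": 0, "ty": 0, "tz": 0, "hand": -1}]'

```text
time_s: 3.08
position: [576.4, 286.4, 75.7]
tcp_rot: [[-0.997, -0.075, -0.002], [-0.075, 0.997, 0.001], [0.002, 0.001, -1.0]]
wrist_force: [-0.9, 0.1, -1.4]
gripper_width: 1.003
```

Run:
```python
from h import *
from station import ctrl
plan([577,281.5,28],184,ctrl)
```

```text
t 3.08 pos [576.4 286.4  75.7] w 1.003 F [-0.9  0.1 -1.4] joints [ 16.  33.  86.   0.  61. -78.]
shift now-frame [-0.01 -0.2   1.91] in final frame [-0.01 -0.2   1.91] turn [ 0.01 -0.02  0.05]
```

jog_arm --rows '[{"ax": 0, "ay": 0, "az": 0.05, "tx": 0, "ty": -0.2, "tz": 0.5, "hand": -1}, {"ax": 0, "ay": 0, "az": 0, "tx": 0, "ty": 0, "tz": 0.5, "hand": -1}, {"ax": 0, "ay": 0, "az": 0, "tx": 0, "ty": 0, "tz": 0.5, "hand": -1}, {"ax": 0, "ay": 0, "az": 0, "tx": 0, "ty": 0, "tz": 0.3, "hand": -1}, {"ax": 0, "ay": 0, "az": 0, "tx": 0, "ty": 0, "tz": 0.2, "hand": -1}, {"ax": 0, "ay": 0, "az": 0, "tx": 0, "ty": 0, "tz": 0, "hand": -1}]'

```text
time_s: 3.82
position: [577.0, 281.3, 23.6]
tcp_rot: [[-0.998, -0.069, 0.0], [-0.069, 0.998, 0.002], [-0.0, 0.002, -1.0]]
wrist_force: [-0.2, -0.2, -0.2]
gripper_width: 0.998
```

Run:
```python
from h import *
from station import ctrl
plan([577,281.5,28],184,ctrl)
```

```text
t 3.83 pos [577.  281.3  23.6] w 0.998 F [-0.2 -0.2 -0.2] joints [ 16.  37.  89.   0.  55. -78.]
shift now-frame [-0.    0.01 -0.18] in final frame [-0.    0.01 -0.18] turn [ 0.02  0.   -0.01]
```

Up 5 mm (the pads swing forward), then close.

jog_arm --rows '[{"ax": 0, "ay": 0, "az": 0, "tx": 0, "ty": 0, "tz": -0.25, "hand": -1}, {"ax": 0, "ay": 0, "az": 0, "tx": 0, "ty": 0, "tz": 0, "hand": 1}, {"ax": 0, "ay": 0, "az": 0, "tx": 0, "ty": 0, "tz": 0, "hand": 1}, {"ax": 0, "ay": 0, "az": 0, "tx": 0, "ty": 0, "tz": 0, "hand": 1}, {"ax": 0, "ay": 0, "az": 0, "tx": 0, "ty": 0, "tz": 0, "hand": 1}, {"ax": 0, "ay": 0, "az": 0, "tx": 0, "ty": 0, "tz": 0, "hand": 1}, {"ax": 0, "ay": 0, "az": 0, "tx": 0, "ty": 0, "tz": 0, "hand": 1}, {"ax": 0, "ay": 0, "az": 0, "tx": 0, "ty": 0, "tz": 0, "hand": 1}]'

```text
time_s: 4.82
position: [578.2, 281.7, 32.1]
tcp_rot: [[-0.998, -0.069, 0.004], [-0.069, 0.998, 0.003], [-0.004, 0.002, -1.0]]
wrist_force: [-0.3, -0.7, 1.2]
gripper_width: 0.344
```

Gripped (29 mm). Now I draw it out along tool +x.

jog_arm --rows '[{"ax": 0, "ay": 0, "az": 0, "tx": 0.3, "ty": 0, "tz": 0, "hand": 1}, {"ax": 0, "ay": 0, "az": 0, "tx": 0.6, "ty": 0, "tz": 0, "hand": 1}, {"ax": 0, "ay": 0, "az": 0, "tx": 0.6, "ty": 0, "tz": 0, "hand": 1}, {"ax": 0, "ay": 0, "az": 0, "tx": 0.6, "ty": 0, "tz": 0, "hand": 1}, {"ax": 0, "ay": 0, "az": 0, "tx": 0.6, "ty": 0, "tz": 0, "hand": 1}, {"ax": 0, "ay": 0, "az": 0, "tx": 0.6, "ty": 0, "tz": 0, "hand": 1}, {"ax": 0, "ay": 0, "az": 0, "tx": 0.6, "ty": 0, "tz": 0, "hand": 1}]'

```text
time_s: 5.7
position: [479.8, 275.0, 32.3]
tcp_rot: [[-0.998, -0.069, 0.011], [-0.069, 0.998, 0.005], [-0.011, 0.004, -1.0]]
wrist_force: [1.5, 1.0, 0.0]
gripper_width: 0.339
```

jog_arm --rows '[{"ax": 0, "ay": 0, "az": 0, "tx": 0.7, "ty": 0, "tz": 0, "hand": 1}, {"ax": 0, "ay": 0, "az": 0, "tx": 0.7, "ty": 0, "tz": 0, "hand": 1}, {"ax": 0, "ay": 0, "az": 0, "tx": 0.7, "ty": 0, "tz": 0, "hand": 1}, {"ax": 0, "ay": 0, "az": 0, "tx": 0.7, "ty": 0, "tz": 0, "hand": 1}, {"ax": 0, "ay": 0, "az": 0, "tx": 0.7, "ty": 0, "tz": 0, "hand": 1}, {"ax": 0, "ay": 0, "az": 0, "tx": 0.5, "ty": 0, "tz": 0, "hand": 1}, {"ax": 0, "ay": 0, "az": 0, "tx": 0, "ty": 0, "tz": 0, "hand": 1}]'

```text
time_s: 6.58
position: [374.5, 268.1, 32.3]
tcp_rot: [[-0.997, -0.069, 0.015], [-0.069, 0.998, 0.006], [-0.016, 0.005, -1.0]]
wrist_force: [-1.6, 0.5, 0.8]
gripper_width: 0.337
```

Run:
```python
from h import *
from station import ctrl
plan([431,-3,72],180,ctrl)
c=wrist(ctrl,'w2')
```

```text
t 6.58 pos [374.5 268.1  32.3] w 0.337 F [-1.6  0.5  0.8] joints [ 22.  22. 116.   0.  42. -72.]
shift now-frame [ -1.53 -10.97  -1.62] in final frame [ -2.26 -10.84  -1.59] turn [0.05 0.15 0.66]
```

View pics/w2.png

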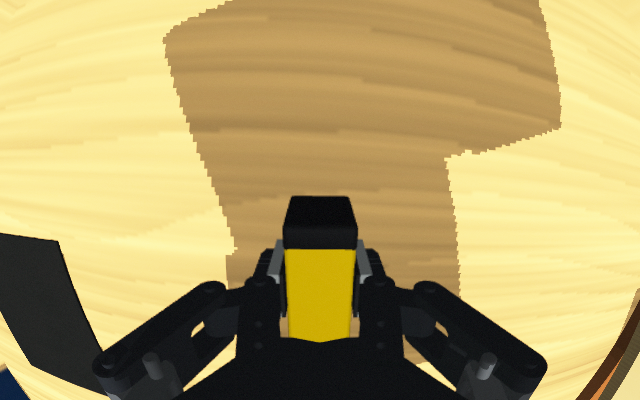

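Level drawn out about 204 mm and held (cap at (320,235)). I'll lift it and carry it over the mat.

jog_arm --rows '[{"ax": 0, "ay": 0.05, "az": 0, "tx": 0, "ty": 0, "tz": -0.6, "hand": 1}, {"ax": 0, "ay": 0.05, "az": 0, "tx": 0, "ty": 0, "tz": -0.6, "hand": 1}, {"ax": 0.05, "ay": 0.05, "az": 0, "tx": 0, "ty": -0.3, "tz": -0.4, "hand": 1}, {"ax": 0, "ay": 0, "az": 0.1, "tx": -0.3, "ty": -0.7, "tz": 0, "hand": 1}, {"ax": 0, "ay": 0, "az": 0.1, "tx": -0.3, "ty": -0.9, "tz": 0, "hand": 1}, {"ax": 0, "ay": 0, "az": 0.1, "tx": -0.3, "ty": -0.9, "tz": 0, "hand": 1}, {"ax": 0, "ay": 0, "az": 0.1, "tx": -0.3, "ty": -0.9, "tz": 0, "hand": 1}, {"ax": 0, "ay": 0, "az": 0.1, "tx": -0.3, "ty": -0.9, "tz": 0, "hand": 1}]'

```text
time_s: 7.62
position: [414.8, 149.1, 69.8]
tcp_rot: [[-1.0, -0.017, -0.014], [-0.017, 1.0, -0.006], [0.014, -0.005, -1.0]]
wrist_force: [-0.7, -0.3, -1.9]
gripper_width: 0.34
```

Run:
```python
from h import *
from station import ctrl
plan([431,-3,72],180,ctrl)
```

```text
t 7.62 pos [414.8 149.1  69.8] w 0.34 F [-0.7 -0.3 -1.9] joints [  5.  17. 115.  -0.  49. -85.]
shift now-frame [-0.54 -6.1  -0.07] in final frame [-0.65 -6.08 -0.09] turn [-0.05 -0.13  0.17]
```

jog_arm --rows '[{"ax": 0, "ay": -0.05, "az": 0.05, "tx": -0.1, "ty": -0.9, "tz": 0, "hand": 1}, {"ax": 0, "ay": -0.05, "az": 0.05, "tx": -0.1, "ty": -0.9, "tz": 0, "hand": 1}, {"ax": -0.03, "ay": 0, "az": 0.05, "tx": -0.1, "ty": -0.9, "tz": 0, "hand": 1}, {"ax": 0, "ay": 0, "az": 0, "tx": -0.1, "ty": -0.9, "tz": 0, "hand": 1}, {"ax": 0, "ay": 0, "az": 0, "tx": -0.1, "ty": -0.9, "tz": 0, "hand": 1}, {"ax": 0, "ay": 0, "az": 0, "tx": -0.1, "ty": -0.8, "tz": 0, "hand": 1}, {"ax": 0, "ay": 0, "az": 0, "tx": 0, "ty": -0.4, "tz": 0, "hand": 1}, {"ax": 0, "ay": 0, "az": 0, "tx": 0, "ty": 0, "tz": 0, "hand": 1}]'

```text
time_s: 8.62
position: [428.2, -2.8, 67.5]
tcp_rot: [[-1.0, 0.004, -0.014], [0.004, 1.0, -0.003], [0.014, -0.003, -1.0]]
wrist_force: [-0.1, 0.1, -2.0]
gripper_width: 0.34
```

Run:
```python
from h import *
from station import ctrl
plan([431,-3,37],180,ctrl)
c=ctrl.read_camera('scene');np.savez('pics/s2.npz',**c)
cv2.imwrite('pics/s2.png',cv2.resize(c['img'][120:300,150:420],None,fx=2.9,fy=2.9,interpolation=2)[:,:,::-1])
```

```text
t 8.62 pos [428.2  -2.8  67.5] w 0.34 F [-0.1  0.1 -2. ] joints [ -15.   16.  117.   -1.   48. -104.]
shift now-frame [-0.13 -0.    1.22] in final frame [-0.11 -0.01  1.22] turn [-0.03 -0.13 -0.04]
```

View pics/s2.png

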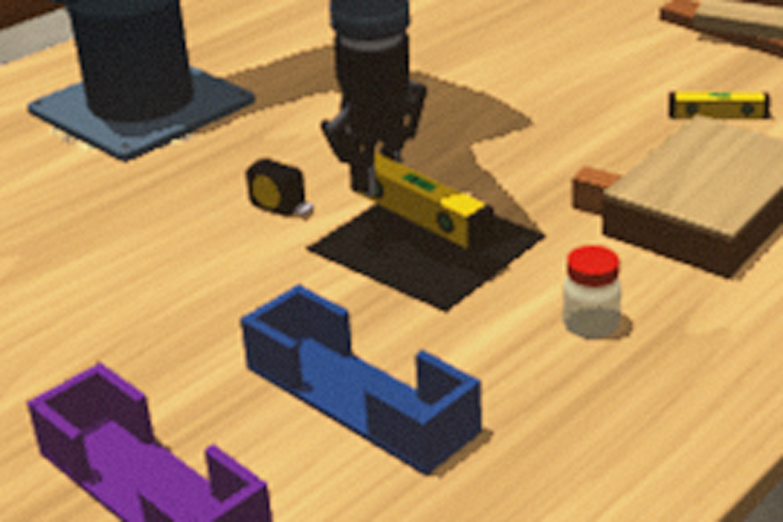

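The level is held roughly horizontal over the mat (crop (430,200)). Now I lower it.

jog_arm --rows '[{"ax": 0, "ay": -0.06, "az": 0, "tx": -0.05, "ty": 0, "tz": 0.3, "hand": 1}, {"ax": 0, "ay": -0.06, "az": 0, "tx": -0.05, "ty": 0, "tz": 0.3, "hand": 1}, {"ax": 0, "ay": 0, "az": 0, "tx": 0, "ty": 0, "tz": 0.3, "hand": 1}, {"ax": 0, "ay": 0, "az": 0, "tx": 0, "ty": 0, "tz": 0.2, "hand": 1}, {"ax": 0, "ay": 0, "az": 0, "tx": 0, "ty": 0, "tz": 0.1, "hand": 1}, {"ax": 0, "ay": 0, "az": 0, "tx": 0, "ty": 0, "tz": 0, "hand": 1}]'

```text
time_s: 9.43
position: [429.7, -0.4, 35.1]
tcp_rot: [[-1.0, 0.001, -0.002], [0.001, 1.0, -0.002], [0.002, -0.002, -1.0]]
wrist_force: [-3.2, -0.6, 3.9]
gripper_width: 0.341
```

Contact (about 4–6 N). I'll open the gripper and then rise.

jog_arm --rows '[{"ax": 0, "ay": 0, "az": 0, "tx": 0, "ty": 0, "tz": 0, "hand": -1}, {"ax": 0, "ay": 0, "az": 0, "tx": 0, "ty": 0, "tz": 0, "hand": -1}, {"ax": 0, "ay": 0, "az": 0, "tx": 0, "ty": 0, "tz": 0, "hand": -1}, {"ax": 0, "ay": 0, "az": 0, "tx": 0, "ty": 0, "tz": 0, "hand": -1}, {"ax": 0, "ay": 0, "az": 0, "tx": 0, "ty": 0, "tz": 0, "hand": -1}, {"ax": 0, "ay": 0, "az": 0, "tx": 0, "ty": 0, "tz": -0.7, "hand": -1}, {"ax": 0, "ay": 0, "az": 0, "tx": 0, "ty": 0, "tz": -0.8, "hand": -1}, {"ax": 0, "ay": 0, "az": 0, "tx": 0, "ty": 0, "tz": -0.8, "hand": -1}]'

```text
time_s: 10.42
position: [429.7, -0.3, 93.3]
tcp_rot: [[-1.0, 0.001, -0.003], [0.001, 1.0, -0.002], [0.003, -0.002, -1.0]]
wrist_force: [0.4, 0.8, -0.2]
gripper_width: 0.998
```

jog_arm --rows '[{"ax": 0, "ay": 0, "az": 0, "tx": 0, "ty": 0, "tz": -1, "hand": -1}, {"ax": 0, "ay": 0, "az": 0, "tx": 0, "ty": 0, "tz": -1, "hand": -1}, {"ax": 0, "ay": 0, "az": 0, "tx": 0, "ty": 0, "tz": -1, "hand": -1}, {"ax": 0, "ay": 0, "az": 0, "tx": 0, "ty": 0, "tz": -0.5, "hand": -1}, {"ax": 0, "ay": 0, "az": 0, "tx": 0, "ty": 0, "tz": 0, "hand": -1}]'

```text
time_s: 11.05
position: [429.9, -0.1, 184.4]
tcp_rot: [[-1.0, 0.001, -0.001], [0.001, 1.0, -0.002], [0.001, -0.002, -1.0]]
wrist_force: [-0.6, -0.6, 0.3]
gripper_width: 1.005
```

Run:
```python
from h import *
from station import ctrl
wrist(ctrl,'w3');plan([493,-2,60],180,ctrl)
```

```text
t 11.1 pos [429.6  -0.  183.8] w 1.0 F [ 0.7 -0.2 -0.3] joints [ -15.    6.  109.   -0.   65. -105.]
shift now-frame [-2.55 -0.06  4.95] in final frame [-2.54 -0.08  4.95] turn [-0.02 -0.02 -0.01]
```

View pics/w3.png

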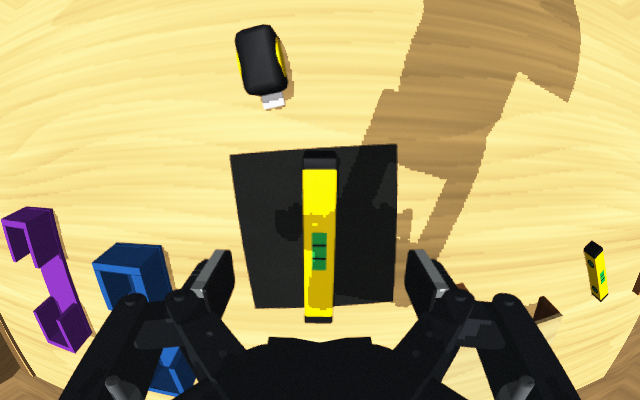

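The level stands on the mat, yellow over rows 169–317 at columns 303–336, roughly central. Next I measure the level and mat here, and the holder from the top image.

Run:
```python
from h import *
c=cam('w3');h=cv2.cvtColor(c['img'],cv2.COLOR_RGB2HSV)
for r in (175,200,225,270,300):
    m=np.where((h[r,290:350,1]>150)&(h[r,290:350,2]>80))[0]+290
    print(r,m.min(),m.max(),np.round(ww(c,[(m.min()-.5,r),(m.max()+.5,r),((m.min()+m.max())/2,r)],43)[:,:2],1).tolist())
print('green, yellow ends',np.round(ww(c,[(319,251),(320,168.5),(318,317.5),(318,322)],43),1).tolist())
print('mat',np.round(ww(c,[(230,155),(397,144),(397,301),(256,308)],3),0)[:,:2].tolist())
t=cam('top');a=cv2.resize(t['img'][135:235,380:430],None,fx=6,fy=6,interpolation=2)
s=cam('s2');b=cv2.resize(s['img'][210:290,225:325],None,fx=4,fy=4,interpolation=2)
o=np.zeros((600,720,3),np.uint8);o[:,:300]=a;o[:320,310:710]=b
cv2.imwrite('pics/hold.png',o[:,:,::-1])
```

```text
175 302 336 [[415.9, -15.2], [415.9, 15.1], [415.9, -0.0]]
200 302 336 [[438.7, -15.6], [438.7, 15.5], [438.7, -0.1]]
225 303 335 [[462.8, -15.2], [462.8, 15.0], [462.8, -0.1]]
270 304 333 [[510.7, -15.4], [510.7, 13.9], [510.7, -0.7]]
300 304 332 [[547.5, -16.3], [547.5, 13.7], [547.4, -1.3]]
green, yellow ends [[489.6, -0.2, 43.0], [410.2, 0.8, 43.0], [571.3, -1.4, 43.0], [577.9, -1.4, 43.0]]
mat [[404.0, -90.0], [393.0, 78.0], [582.0, 95.0], [592.0, -78.0]]
```

View pics/hold.png

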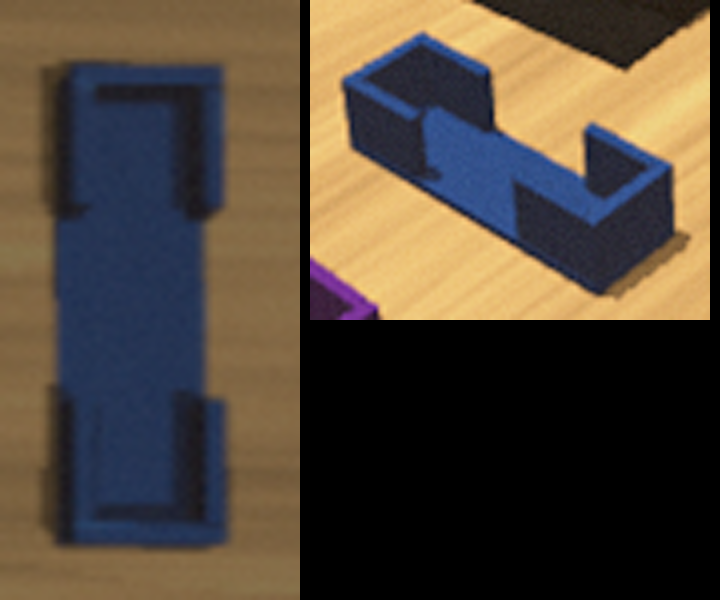

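Run:
```python
from h import *
t=cam('top');f=lambda p:(np.array(p)+.5)/6-.5+[380,135]
P=w(t,f([(70,64),(222,66),(228,545),(75,545)]),58)[:,:2];print('rim top',np.round(P,0).tolist(),P.mean(0))
P=w(t,f([(56,210),(205,210),(208,395),(58,395)]),8)[:,:2];print('floor sides',np.round(P,0).tolist(),P.mean(0))
s=cam('s2');g=lambda p:(np.array(p)-[310,0]+.5)/4-.5+[225,210]
P=w(s,g([(344,80),(420,35),(672,163),(602,222)]),58)[:,:2];print('scene rim near-robot end L,R; far end R,L',np.round(P,0).tolist(),P.mean(0))
```

```text
rim top [[735.0, -190.0], [735.0, -261.0], [510.0, -264.0], [509.0, -193.0]] [ 622.16936859 -227.14388809]
floor sides [[673.0, -191.0], [674.0, -263.0], [584.0, -265.0], [583.0, -192.0]] [ 628.3596853  -227.73305102]
scene rim near-robot end L,R; far end R,L [[512.0, -263.0], [512.0, -197.0], [733.0, -190.0], [738.0, -257.0]] [ 623.77163353 -226.74893429]
```

jog_arm --rows '[{"ax": 0, "ay": 0, "az": 0, "tx": -0.6, "ty": 0, "tz": 0.7, "hand": -1}, {"ax": 0, "ay": 0, "az": 0.03, "tx": -0.6, "ty": -0.05, "tz": 0.7, "hand": -1}, {"ax": 0, "ay": 0, "az": 0.03, "tx": -0.6, "ty": 0, "tz": 0.7, "hand": -1}, {"ax": 0, "ay": 0, "az": 0.03, "tx": -0.6, "ty": 0, "tz": 0.7, "hand": -1}, {"ax": 0, "ay": 0, "az": 0, "tx": 0, "ty": 0, "tz": 0.7, "hand": -1}, {"ax": 0, "ay": 0, "az": 0, "tx": 0, "ty": 0, "tz": 0.5, "hand": -1}, {"ax": 0, "ay": 0, "az": 0, "tx": 0, "ty": 0, "tz": 0, "hand": -1}]'

```text
time_s: 11.98
position: [485.8, -0.7, 72.6]
tcp_rot: [[-1.0, 0.011, -0.015], [0.011, 1.0, 0.001], [0.015, 0.001, -1.0]]
wrist_force: [0.1, 0.1, -0.3]
gripper_width: 0.998
```

Run:
```python
from h import *
from station import ctrl
plan([491,-0.6,31],179.4,ctrl)
```

```text
t 11.97 pos [485.8  -0.7  72.6] w 0.998 F [ 0.1  0.1 -0.3] joints [ -13.   21.  109.   -0.   51. -102.]
shift now-frame [-0.23  0.01  1.66] in final frame [-0.21  0.01  1.66] turn [ 0.01 -0.14 -0.01]
```

jog_arm --rows '[{"ax": 0, "ay": -0.07, "az": 0, "tx": -0.1, "ty": 0, "tz": 0.4, "hand": -1}, {"ax": 0, "ay": -0.07, "az": 0, "tx": -0.1, "ty": 0, "tz": 0.4, "hand": -1}, {"ax": 0, "ay": 0, "az": 0, "tx": 0, "ty": 0, "tz": 0.4, "hand": -1}, {"ax": 0, "ay": 0, "az": 0, "tx": 0, "ty": 0, "tz": 0.3, "hand": -1}, {"ax": 0, "ay": 0, "az": 0, "tx": 0, "ty": 0, "tz": 0, "hand": -1}]'

```text
time_s: 12.6
position: [491.4, -0.9, 33.4]
tcp_rot: [[-1.0, 0.011, 0.003], [0.011, 1.0, 0.0], [-0.003, 0.0, -1.0]]
wrist_force: [-0.4, 0.3, -0.1]
gripper_width: 1.0
```

Run:
```python
from h import *
from station import ctrl
plan([491,-0.6,31],179.4,ctrl)
```

```text
t 12.6 pos [491.4  -0.9  33.4] w 1.0 F [-0.4  0.3 -0.1] joints [ -13.   24.  111.    0.   45. -103.]
shift now-frame [0.02 0.01 0.1 ] in final frame [0.02 0.01 0.1 ] turn [ 0.    0.02 -0.01]
```

Good. I'll close at the middle and lift.

jog_arm --rows '[{"ax": 0, "ay": 0, "az": 0, "tx": 0, "ty": 0, "tz": 0, "hand": 1}, {"ax": 0, "ay": 0, "az": 0, "tx": 0, "ty": 0, "tz": 0, "hand": 1}, {"ax": 0, "ay": 0, "az": 0, "tx": 0, "ty": 0, "tz": 0, "hand": 1}, {"ax": 0, "ay": 0, "az": 0, "tx": 0, "ty": 0, "tz": 0, "hand": 1}, {"ax": 0, "ay": 0, "az": 0, "tx": 0, "ty": 0, "tz": 0, "hand": 1}, {"ax": 0, "ay": 0, "az": 0, "tx": 0, "ty": 0, "tz": 0, "hand": 1}, {"ax": 0, "ay": 0, "az": 0, "tx": 0, "ty": 0, "tz": 0, "hand": 1}]'

```text
time_s: 13.48
position: [492.2, -1.1, 34.2]
tcp_rot: [[-1.0, 0.011, 0.004], [0.011, 1.0, -0.0], [-0.004, -0.0, -1.0]]
wrist_force: [-0.5, 0.3, -0.5]
gripper_width: 0.339
```

jog_arm --rows '[{"ax": 0, "ay": 0, "az": 0, "tx": 0, "ty": 0, "tz": -0.4, "hand": 1}, {"ax": 0, "ay": 0, "az": 0, "tx": 0, "ty": 0, "tz": -0.7, "hand": 1}, {"ax": 0, "ay": 0, "az": 0, "tx": 0, "ty": 0, "tz": -0.8, "hand": 1}, {"ax": 0, "ay": 0, "az": 0, "tx": 0, "ty": 0, "tz": -0.8, "hand": 1}, {"ax": 0, "ay": 0, "az": 0, "tx": 0, "ty": 0, "tz": -0.7, "hand": 1}, {"ax": 0, "ay": 0, "az": 0, "tx": 0, "ty": 0, "tz": 0, "hand": 1}]'

```text
time_s: 14.22
position: [490.1, -0.5, 122.9]
tcp_rot: [[-1.0, 0.011, 0.001], [0.011, 1.0, 0.001], [-0.001, 0.001, -1.0]]
wrist_force: [-0.0, 0.3, -2.4]
gripper_width: 0.342
```

Run:
```python
from h import *
from station import ctrl
plan([622.5,-227,115],180.5,ctrl)
```

```text
t 14.22 pos [490.1  -0.5 122.9] w 0.342 F [-0.   0.3 -2.4] joints [ -13.   16.  106.    0.   57. -103.]
shift now-frame [-5.4  -9.    0.32] in final frame [-5.22 -9.1   0.32] turn [ 0.01  0.01 -0.19]
```

jog_arm --rows '[{"ax": 0, "ay": 0, "az": 0, "tx": -0.3, "ty": -0.5, "tz": 0, "hand": 1}, {"ax": 0, "ay": 0, "az": -0.04, "tx": -0.55, "ty": -0.9, "tz": 0, "hand": 1}, {"ax": 0, "ay": 0, "az": -0.04, "tx": -0.55, "ty": -0.9, "tz": 0, "hand": 1}, {"ax": 0, "ay": 0, "az": -0.04, "tx": -0.55, "ty": -0.9, "tz": 0, "hand": 1}, {"ax": 0, "ay": 0, "az": -0.04, "tx": -0.55, "ty": -0.9, "tz": 0, "hand": 1}, {"ax": 0, "ay": 0, "az": 0, "tx": -0.55, "ty": -0.9, "tz": 0, "hand": 1}, {"ax": 0, "ay": 0, "az": 0, "tx": -0.55, "ty": -0.9, "tz": 0, "hand": 1}, {"ax": 0, "ay": 0, "az": 0, "tx": -0.55, "ty": -0.9, "tz": 0, "hand": 1}]'

```text
time_s: 15.22
position: [594.2, -179.6, 113.5]
tcp_rot: [[-1.0, -0.007, -0.011], [-0.007, 1.0, 0.004], [0.011, 0.004, -1.0]]
wrist_force: [0.6, -0.5, -3.3]
gripper_width: 0.34
```

Run:
```python
from h import *
from station import ctrl
plan([622.5,-227,115],180.5,ctrl)
```

```text
t 15.22 pos [ 594.2 -179.6  113.5] w 0.34 F [ 0.6 -0.5 -3.3] joints [ -27.   29.   87.   -0.   64. -117.]
shift now-frame [-1.12 -1.9  -0.08] in final frame [-1.11 -1.91 -0.06] turn [ 0.04 -0.1  -0.02]
```

jog_arm --rows '[{"ax": 0, "ay": -0.05, "az": 0, "tx": -0.4, "ty": -0.7, "tz": -0.04, "hand": 1}, {"ax": 0.04, "ay": -0.05, "az": -0.02, "tx": -0.4, "ty": -0.6, "tz": 0, "hand": 1}, {"ax": 0, "ay": 0, "az": 0, "tx": -0.2, "ty": -0.4, "tz": 0, "hand": 1}, {"ax": 0, "ay": 0, "az": 0, "tx": 0, "ty": 0, "tz": 0, "hand": 1}, {"ax": 0, "ay": 0, "az": 0, "tx": 0, "ty": 0, "tz": 0, "hand": 1}]'

```text
time_s: 15.85
position: [619.4, -227.0, 108.9]
tcp_rot: [[-1.0, -0.006, -0.006], [-0.006, 1.0, 0.003], [0.006, 0.003, -1.0]]
wrist_force: [0.7, 0.4, -2.5]
gripper_width: 0.344
```

Run:
```python
from h import *
from station import ctrl
plan([622.5,-227,39],180.5,ctrl);wrist(ctrl,'w4')
c=ctrl.read_camera('scene');np.savez('pics/s4.npz',**c)
o=np.zeros((400+200,640,3),np.uint8);o[:400]=cam('w4')['img'];o[400:,:320]=cv2.resize(c['img'][190:290,215:375],None,fx=2,fy=2,interpolation=2)
t=ctrl.read_camera('top')['img'];o[400:,320:]=cv2.resize(t[140:240,340:500],None,fx=2,fy=2,interpolation=2)
cv2.imwrite('pics/c4.png',o[:,:,::-1])
```

```text
t 15.85 pos [ 619.4 -227.   108.9] w 0.344 F [ 0.7  0.4 -2.5] joints [ -30.   33.   82.   -0.   66. -120.]
shift now-frame [-0.14 -0.01  2.79] in final frame [-0.12 -0.    2.8 ] turn [ 0.02 -0.05 -0.02]
```

View pics/c4.png

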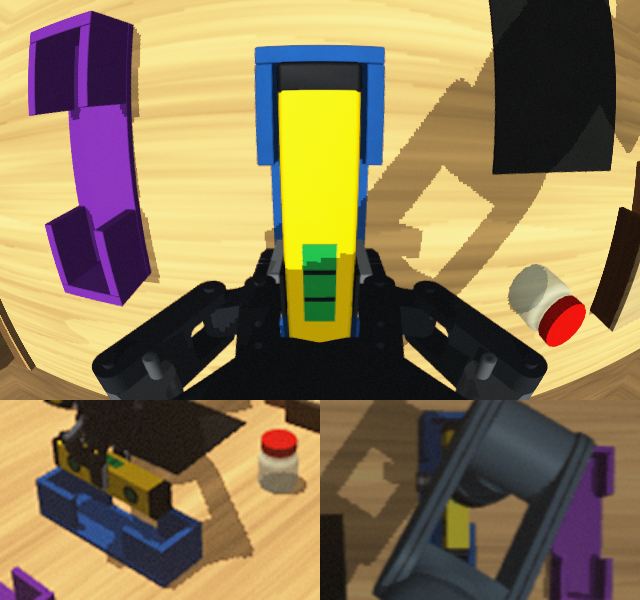

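The wrist view shows the level above the blue cup. The rim's outer corners are (255,47) and (384,47), its wall ends (257,164) and (383,164), and the level's sides columns 278–360. I'll compute the offsets.

Run:
```python
from h import *
c=cam('w4')
print('rim outer corners',np.round(ww(c,[(255,47),(384,47)],58)[:,:2],1).tolist())
print('wall ends outer',np.round(ww(c,[(257,164),(383,164)],58)[:,:2],1).tolist())
print('level edges',np.round(ww(c,[(279,100),(360,100),(283,230),(357,230),(320,63)],118)[:,:2],1).tolist())
```

```text
rim outer corners [[510.8, -262.0], [510.3, -191.3]]
wall ends outer [[577.1, -261.9], [576.7, -190.0]]
level edges [[542.0, -241.0], [541.8, -212.3], [591.6, -240.7], [591.5, -211.6], [528.7, -226.6]]
```

jog_arm --rows '[{"ax": 0, "ay": -0.05, "az": 0, "tx": -0.14, "ty": 0, "tz": 0.2, "hand": 1}, {"ax": 0, "ay": 0, "az": 0, "tx": 0, "ty": 0, "tz": 0.3, "hand": 1}, {"ax": 0, "ay": 0, "az": 0, "tx": 0, "ty": 0, "tz": 0.3, "hand": 1}, {"ax": 0, "ay": 0, "az": 0, "tx": 0, "ty": 0, "tz": 0.3, "hand": 1}, {"ax": 0, "ay": 0, "az": 0, "tx": 0, "ty": 0, "tz": 0.3, "hand": 1}, {"ax": 0, "ay": 0, "az": 0, "tx": 0, "ty": 0, "tz": 0.3, "hand": 1}, {"ax": 0, "ay": 0, "az": 0, "tx": 0, "ty": 0, "tz": 0.2, "hand": 1}, {"ax": 0, "ay": 0, "az": 0, "tx": 0, "ty": 0, "tz": 0, "hand": 1}]'

```text
time_s: 17.0
position: [622.8, -225.4, 57.9]
tcp_rot: [[-1.0, -0.008, -0.001], [-0.008, 1.0, 0.003], [0.001, 0.003, -1.0]]
wrist_force: [0.8, 0.6, -2.7]
gripper_width: 0.343
```

Run:
```python
from h import *
from station import ctrl
plan([623,-226.5,39],180.5,ctrl)
```

```text
t 17.0 pos [ 622.8 -225.4   57.9] w 0.343 F [ 0.8  0.6 -2.7] joints [ -30.   36.   84.    0.   60. -120.]
shift now-frame [-0.01 -0.05  0.76] in final frame [-0.01 -0.05  0.76] turn [ 0.03 -0.01 -0.01]
```

jog_arm --rows '[{"ax": 0.03, "ay": 0, "az": 0, "tx": 0, "ty": -0.05, "tz": 0.2, "hand": 1}, {"ax": 0, "ay": 0, "az": 0, "tx": 0, "ty": 0, "tz": 0.2, "hand": 1}, {"ax": 0, "ay": 0, "az": 0, "tx": 0, "ty": 0, "tz": 0.2, "hand": 1}, {"ax": 0, "ay": 0, "az": 0, "tx": 0, "ty": 0, "tz": 0.1, "hand": 1}, {"ax": 0, "ay": 0, "az": 0, "tx": 0, "ty": 0, "tz": 0, "hand": 1}]'

```text
time_s: 17.62
position: [623.2, -227.0, 39.7]
tcp_rot: [[-1.0, -0.008, 0.0], [-0.008, 1.0, -0.001], [-0.0, -0.001, -1.0]]
wrist_force: [0.6, -0.7, -2.6]
gripper_width: 0.343
```

Still carrying the weight (-2.6 N), so a little further.

jog_arm --rows '[{"ax": 0, "ay": 0, "az": 0, "tx": 0, "ty": 0, "tz": 0.1, "hand": 1}, {"ax": 0, "ay": 0, "az": 0, "tx": 0, "ty": 0, "tz": 0, "hand": 1}]'

```text
time_s: 17.88
position: [623.7, -227.3, 40.0]
tcp_rot: [[-1.0, -0.008, 0.002], [-0.008, 1.0, -0.002], [-0.002, -0.002, -1.0]]
wrist_force: [0.7, -0.3, -2.4]
gripper_width: 0.341
```

jog_arm --rows '[{"ax": 0, "ay": 0, "az": 0, "tx": 0, "ty": 0, "tz": 0.15, "hand": 1}, {"ax": 0, "ay": 0, "az": 0, "tx": 0, "ty": 0, "tz": 0.15, "hand": 1}, {"ax": 0, "ay": 0, "az": 0, "tx": 0, "ty": 0, "tz": 0.05, "hand": 1}]'

```text
time_s: 18.25
position: [624.2, -227.5, 39.4]
tcp_rot: [[-1.0, -0.008, 0.005], [-0.008, 1.0, -0.004], [-0.005, -0.004, -1.0]]
wrist_force: [0.3, -0.1, -2.0]
gripper_width: 0.34
```

jog_arm --rows '[{"ax": 0, "ay": -0.04, "az": 0, "tx": 0, "ty": 0, "tz": 0.25, "hand": 1}, {"ax": 0, "ay": 0, "az": 0, "tx": 0, "ty": 0, "tz": 0.1, "hand": 1}, {"ax": 0, "ay": 0, "az": 0, "tx": 0, "ty": 0, "tz": 0, "hand": 1}]'

```text
time_s: 18.62
position: [624.2, -227.5, 39.9]
tcp_rot: [[-1.0, -0.009, 0.011], [-0.009, 1.0, -0.006], [-0.011, -0.006, -1.0]]
wrist_force: [0.1, -0.0, -2.5]
gripper_width: 0.344
```

Run:
```python
from h import *
from station import ctrl
plan([623,-226.5,39],180.5,ctrl);wrist(ctrl,'w5')
c=ctrl.read_camera('scene')
o=np.zeros((600,800,3),np.uint8);o[:]=cv2.resize(c['img'][190:295,215:355],(800,600),interpolation=2)
o[:180,512:]=cv2.resize(cam('w5')['img'],(288,180))
cv2.imwrite('pics/c5.png',o[:,:,::-1])
```

```text
t 18.62 pos [ 624.2 -227.5   39.9] w 0.344 F [ 0.1 -0.  -2.5] joints [ -30.   37.   85.    0.   57. -120.]
shift now-frame [0.05 0.04 0.03] in final frame [0.05 0.04 0.04] turn [-0.06  0.11  0.  ]
```

View pics/c5.png

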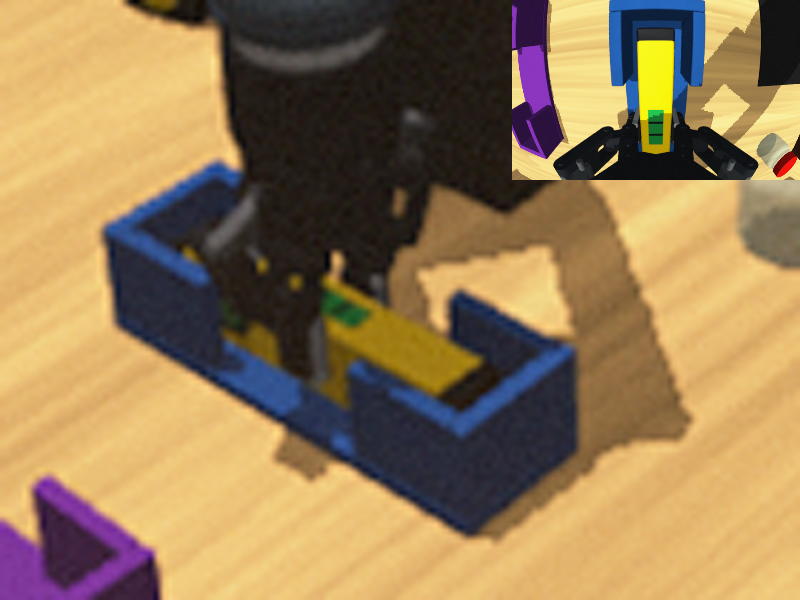

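The level is down inside both cups (top at about crop (400,350), below the rim). It no longer descends, and the height matches the expected seat (39.2). Any remaining gap is under 2 mm, so I release.

jog_arm --rows '[{"ax": 0, "ay": 0, "az": 0, "tx": 0, "ty": 0, "tz": 0, "hand": 0}, {"ax": 0, "ay": 0, "az": 0, "tx": 0, "ty": 0, "tz": 0, "hand": 0}, {"ax": 0, "ay": 0, "az": 0, "tx": 0, "ty": 0, "tz": 0, "hand": 0}, {"ax": 0, "ay": 0, "az": 0, "tx": 0, "ty": 0, "tz": 0, "hand": -0.6}, {"ax": 0, "ay": 0, "az": 0, "tx": 0, "ty": 0, "tz": 0, "hand": -0.6}]'

```text
time_s: 19.35
position: [625.3, -228.1, 37.8]
tcp_rot: [[-1.0, -0.009, 0.012], [-0.009, 1.0, -0.006], [-0.012, -0.006, -1.0]]
wrist_force: [0.2, -0.3, 0.2]
gripper_width: 0.796
```

jog_arm --rows '[{"ax": 0, "ay": 0, "az": 0, "tx": 0, "ty": 0, "tz": -0.3, "hand": -0.6}, {"ax": 0, "ay": 0, "az": 0, "tx": 0, "ty": 0, "tz": -0.6, "hand": -0.6}, {"ax": 0, "ay": 0, "az": 0, "tx": 0, "ty": 0, "tz": -0.8, "hand": -0.6}, {"ax": 0, "ay": 0, "az": 0, "tx": 0, "ty": 0, "tz": -0.9, "hand": -0.6}, {"ax": 0, "ay": 0, "az": 0, "tx": 0, "ty": 0, "tz": -0.9, "hand": -0.6}, {"ax": 0, "ay": 0, "az": 0, "tx": 0, "ty": 0, "tz": -0.9, "hand": -0.6}, {"ax": 0, "ay": 0, "az": 0, "tx": 0, "ty": 0, "tz": -0.9, "hand": -0.6}, {"ax": 0, "ay": 0, "az": 0, "tx": 0, "ty": 0, "tz": -0.5, "hand": -0.6}]'

```text
time_s: 20.35
position: [624.0, -227.4, 195.1]
tcp_rot: [[-1.0, -0.009, 0.017], [-0.009, 1.0, -0.009], [-0.017, -0.009, -1.0]]
wrist_force: [0.4, -0.3, -0.6]
gripper_width: 0.798
```

Run:
```python
from h import *
from station import ctrl
s=ctrl.state();print(s['time_s'],s['position'],s['wrist_force'])
c=wrist(ctrl,'w6');t=ctrl.read_camera('top')
c2=ctrl.read_camera('scene')
o=np.zeros((600,800,3),np.uint8);o[:400,:640]=c['img'];o[400:,:400]=cv2.resize(c2['img'][195:290,215:405],(400,200),interpolation=2);o[400:,400:]=cv2.resize(t['img'][120:270,180:480],(400,200),interpolation=2)
cv2.imwrite('pics/c6.png',o[:,:,::-1])
```

```text
20.35 [ 624.01801652 -227.44757957  195.06053178] [ 0.41809799 -0.31693627 -0.5955302 ]
```

View pics/c6.png

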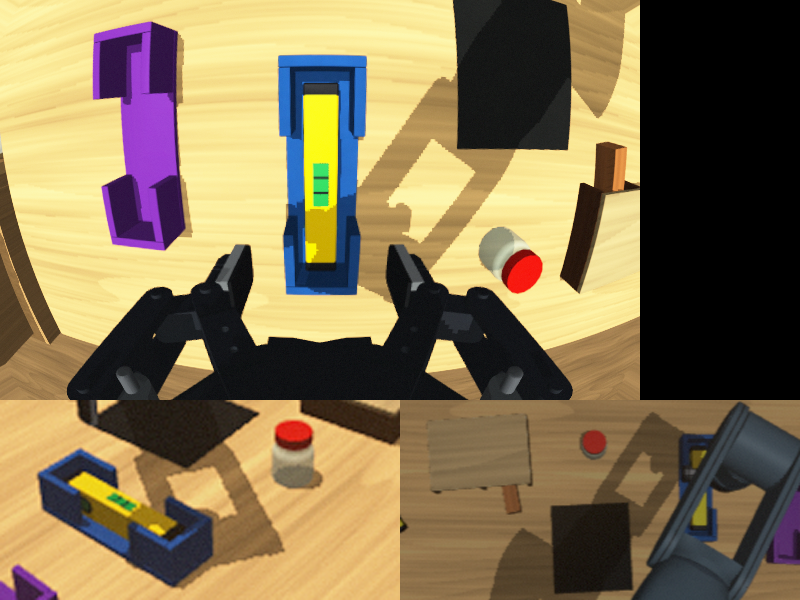

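The level lies upright between the cups, with its end caps at (320,88) and (320,266). The offcut is unmoved. One numeric check, then I hand in.

Run:
```python
from h import *
from station import ctrl
c=cam('w6')
L=ww(c,[(321,95),(321,263)],48)[:,:2];P=ww(c,[(278,56),(366,56),(357,294),(286,294)],58)[:,:2]
print('level',L.round(1).tolist(),L.mean(0),'holder',P.round(1).tolist(),P.mean(0))
s=ctrl.state();print(s['time_s'],s['wrist_force'].round(1) if hasattr(s['wrist_force'],'round') else s['wrist_force'])
d=L.mean(0)-P.mean(0)
if np.hypot(*d)<12: print(ctrl.finish_job())
```

```text
level [[543.9, -227.3], [703.5, -225.7]] [ 623.67916097 -226.53492602] holder [[511.1, -262.4], [510.4, -191.2], [734.6, -188.8], [735.5, -260.9]] [ 622.91074781 -225.81514684]
20.5 [-0.7  0.7 -0. ]
the job is handed in; nothing more can be done
None
```

The yellow level is in the blue holder, one end in each cup, and the job was handed in at about 20.5 s of the 64 s allowed. No verdict is reported.

I drew it about 204 mm out of the bay by its end, put it upright on the mat and let go. It stood roughly 3 mm from the mat's centre. I then gripped it round its middle and lowered it slowly into the holder.

- **Fit:** in the last pictures the level's centre is about 1 mm from the holder's, turned less than 1° from its line, and upright below the rims.
- **Arm and offcut:** the gripper was open about 155 mm above the release height, reading about 1 N or less. The offcut looked unmoved; I did not measure it again.
- **One check that disagreed:** while lowering, the level stopped going down within 1 mm of the expected seat height. The wrist still read about 2.5 N of carried weight, not a clear contact force. I released it there, since any gap left was small, and the pictures afterwards show it seated.

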